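# Nudge the freshness lid into the mouth of the flour canister

## Task

The blue freshness lid lies askew across the mouth of the open aluminium flour canister: nudge it over the rim with the fingertips until it drops into the mouth, then press it down gently but definitely so that it lies flat on the sifter plate, and take the hand away. Do not lift or carry the lid and do not let it fall off the canister; leave the canister standing where it is, and leave the screw cap, plate, spoon and food box alone.

Things in the scene. Friction and masses are not known exactly. Their poses are not given: they have to be found in the camera images.
- canister: Loose round aluminium flour canister with a sifter plate in its mouth, upright, screw cap off, about 0.75 kg: body 114 mm across, 100 mm high to the rim; threaded neck 103 mm across (105 over the thread) in its top 20 mm. Origin at the centre of its underside, z up its axis. It stands on the bench top (height 0). Its yaw has no meaning.
- canister_mouth (a point): Centre of the mouth, in the plane of the rim, 100 mm above the bench. The rim is flat and 1.5 mm wide; inside it a bevel narrows the mouth from 100 mm across at the rim to 94 mm at 4 mm depth; a straight bore 94 mm across goes on down to the sifter plate.
- canister_seat (a point): Centre of the flat perforated sifter plate, the lid's seat, that closes the bore 10 mm below the rim. The seated lid's underside lies here and its top 2 mm below the rim, with 3 mm of play all round.
- inner_lid: Freshness lid: loose, plain, rigid blue disc, 88 mm across, 8 mm thick, 30 to 60 g. Origin at the centre of its underside, z up out of its top. It starts flat on the rim, its centre 27 to 35 mm off the canister's axis in any direction, one side overhanging. Pushed to about 24 mm it tips, leading edge down onto the sifter plate; pushed on until its centre is near the axis it drops in.
- inner_lid_top (a point): Centre of the lid's top face (white dot; white ring 79 mm across round it). A press of 3 N or more beds the lid; over 45 N is too rough.
- screw_cap: The canister's aluminium screw cap, loose, lying top up on the bench: 112 mm across, 24 mm high. Bystander. Origin at the centre of its underside.
- food_box: Polypropylene food box with green lid, loose, 123 x 163 x 74 mm high. Bystander. Origin at the centre of its underside, long side along its y.
- plate: White ceramic serving plate, loose, 230 mm across, 22 mm high. Bystander. Origin at the centre of its underside.
- spoon: Steel spoon lying on the bench, loose, about 190 mm long along its x. Bystander. Origin on its underside near mid-length.
There are look-alikes about, which are no part of the job. There is more than one size of the inner_lid; the job needs the smallest.

How it is judged:
On the way:
1. the lid, dropped into the mouth and flat on its seat, is pressed down by the fingers with at least 2 N (horizontal distance between inner_lid and canister_seat below 0.006 m and z of inner_lid in the frame of canister between 0.087 and 0.0925 m and angle between the z axis of inner_lid and the z axis of canister, either way round below 0.05 rad and contact force between the fingers and inner_lid above 2 N), for 0.1 s.
At the end, for the whole second after the job is handed in: The lid lies flat (within 0.05 rad) on the canister's seat, its centre within 6 mm of the axis and its underside within 3 mm of the seat, at rest and released; the canister stands upright within 25 mm of where it was (horizontal distance between inner_lid and canister_seat below 0.006 m and z of inner_lid in the frame of canister between 0.087 and 0.0925 m and angle between the z axis of inner_lid and the z axis of canister, either way round below 0.05 rad and angle between canister's own z axis and vertical below 0.03 rad and distance of canister from where it was at the start of the episode below 0.025 m and linear speed of inner_lid below 0.02 m/s); the robot touches nothing.
It fails at once if the lid is lifted or carried: its underside rises more than 6 mm above the rim (z of inner_lid in the frame of canister above 0.106 m).
It fails at once if the lid falls off the canister (z of inner_lid in the frame of canister below 0.08 m).
It fails at once if the lid is pressed or struck with more than 45 N (contact force between the fingers and inner_lid above 45 N).
It fails at once if the canister is shoved more than 25 mm, or tipped or lifted (distance of canister from where it was at the start of the episode above 0.025 m or angle between canister's own z axis and vertical above 0.12 rad).
It fails at once if a bystander (screw cap, food box, plate, spoon) is moved more than 15 mm (distance of any of screw_cap, food_box, plate, spoon from where it was at the start of the episode above 0.015 m).
It also fails if it takes over 35 s, if anything falls off the work surface, if the arm or the gripper's body presses on something with over 40 N, if the wrist force passes 120 N, or if a joint passes its speed limit or range.

## Robot

A 6-joint arm with a two-finger parallel gripper is mounted at the origin on the work surface. World frame = base frame: x ahead of the robot, y to its left, z up, the work surface at z = 0. Lengths are in m, angles in rad, forces in N, time in s.
With the tool pointing down it reaches from about 0.4 to 0.825 m from the base axis. Payload 7 kg.
Tool frame: the origin (TCP) lies at the centre of the arm's flange, where the gripper is bolted on; the fingertips stand 178 mm ahead of it and the grasp point (between the pads) lies ahead of it (tcp_to_grasp is the z of the grasp point in the tool frame, in m); z points along the fingers, x is the direction in which the jaws open and shut, and the axes are right-handed (so a half turn about z gives the same grasp; the last joint's range is limited). The gripper opens to 88 mm and grips with 3 to 60 N. Pads are 19 mm wide; open, the fingers measure 130 mm over their backs; the gripper's body (78 mm by 193 mm) begins 47 mm behind the grasp point.
Start: joints at [-0.936, 0.359, 0.012, 0, -1.224, -0.288], TCP at [0.229, -0.635, 0.405] pointing down, gripper open.
Joint ranges: [-3.07, 3.07], [-1.43, 2.12], [-1.02, 1.25], [-3.03, 1.67], [-3.05, -0], [-3.03, 3.03]. Speed limits (rad/s): [2.39, 2.39, 3.01, 3.14, 3.14, 3.14].

## Interface

Orientations are given as [roll, pitch, yaw] about the fixed x, y, z axes, in that order (R = Rz(yaw) Ry(pitch) Rx(roll)).
In Python, from station import get_state, grab_frame, job_done, tcp_to_grasp gives the robot as it stands.
- The arm moves only by the tool drive_tool, never from a script. Its argument "moves" is a list of rows, each a list of 7 numbers: the shift along the tool's x, y, z in mm, then the turn, a rotation vector about the tool's x, y, z in degrees, then the closure, from -1 (fully open) to 1 (shut), so that 0 is half open. In form: [[dx, dy, dz, ax, ay, az, claw], ...]. A call has 1 to 12 rows; each row is the pose to reach, as a shift and turn from the pose commanded when the call began, along the tool's axes at that moment; what a row does not reach only later rows make up. A row lasts 1/8 s, in which the tool goes at most 62.5 mm and 10.7 degrees, less where a joint would pass 70% of its speed; a pose out of reach is approached as far as the arm can. A call with a gripper value outside its range is refused whole. The fingers move at their own pace and stop on an object; "grip_force" is the grip in N (left out, the last holds). Time passes only in rows, so rows that repeat a pose let the fingers close. It gives the time, the measured TCP pose, the force and the opening at its end, in the units of the state.
- get_state(): the state, without advancing time (a new reading comes with each control period).
- grab_frame(name): name is "side" or "top" or "wrist"; returns a dict with "img" (384x512x3 uint8, red, green, blue), "range_z" (384x512 float32, m along the optical axis (not along the pixel's ray), 0 where there is no reading), "fovy" (degrees; the focal length in pixels is half the picture's height over the tangent of half this angle, whatever the lens; pixels are square), "cx", "cy" (the principal point, pixels), "k1" (the pictures are not rectified: a ray, as slopes to the right and down, at radius r is drawn at 1 + k1 r^2 times it, then the intrinsics apply), "rvec" (rotation vector, rad) and "tvec" (3), from world to camera coordinates, as OpenCV has them. Camera axes: x right, y down, z forward; pixel columns grow to the right and rows downward; lengths in m; the calibration is good to about 2 mm. A picture is of the moment at which its call begins.
- job_done(): hands the job in, once; it reports no verdict.
The state is a dict: "t": time; "q": joint angles; "qd": joint speeds; "joint_efforts": joint torques, N m; "eef_pos": TCP position; "ee_rot": TCP orientation; "force": force on the tool from outside, world axes, zero at the start; "moment": the same for the moment, N m; "width": finger opening in m.
Only numpy, scipy, OpenCV 4.12 (cv2) and the standard library are available. Lean on these libraries where they do the work, as an engineer would, in place of code of your own. Each camera call takes 0.05 s, during which the arm holds its last target. There are 200 camera calls.

## Working session

There is one attempt and no reset: what is moved stays moved. The work goes in short steps, Python scripts to look and compute and a tool call to move; the robot and the scene stay as the last step left them, time stands still between calls to the robot, and variables do not carry over. Pictures are saved under pics/ and viewed, about 8 in all and at most 12, crops included, and the job is handed in when it is done.

Besides the shell and the picture viewer there is one more tool, called after "Call:" as name(argument=value, ...), one argument or row to a line, values as JSON. drive_tool: Moves the arm, as the interface text tells. Its arguments: {"type":"object","properties":{"moves":{"type":"array"},"grip_force":{"type":"number"}},"required":["moves"]}

```bash
mkdir -p pics; ls
cat > h.py <<'E'
import numpy as np, cv2
from station import get_state, grab_frame, job_done, tcp_to_grasp
def cam(f):
    h=f["img"].shape[0]; fl=h/2/np.tan(np.radians(f["fovy"])/2)
    R=cv2.Rodrigues(np.array(f["rvec"],float))[0]; t=np.array(f["tvec"],float).ravel()
    return fl,R,t
def rays(f,uv):
    fl,R,t=cam(f); d=(np.array(uv,float).reshape(-1,2)-[f["cx"],f["cy"]])/fl
    s=d.copy()
    for _ in range(20): s=d/(1+f["k1"]*(s**2).sum(1,keepdims=True))
    return -R.T@t,(np.c_[s,np.ones(len(s))])@R   # centre, world dirs (unit optical depth)
def onplane(f,uv,z):
    c,d=rays(f,uv); return c+d*((z-c[2])/d[:,2])[:,None]
def cloud(f):
    h,w=f["range_z"].shape; v,u=np.mgrid[:h,:w]
    c,d=rays(f,np.c_[u.ravel(),v.ravel()]); return (c+d*f["range_z"].reshape(-1,1)).reshape(h,w,3)
def save(f,n): cv2.imwrite(n,f["img"][:,:,::-1])
E
python3 - <<'E'
from h import *
print(get_state(),tcp_to_grasp)
for n in("top","side"):
    f=grab_frame(n); save(f,f"pics/{n}0.png"); print(n,rays(f,[256,192]))
E
```

```text
pics
{'t': 0.0, 'q': array([-9.35898193e-01,  3.59414704e-01,  1.10766080e-02, -3.62662373e-04,
       -1.22409922e+00, -2.88106122e-01]), 'qd': array([ 0.00092099,  0.00033717, -0.00215588,  0.00029127, -0.00119411,
        0.00190492]), 'joint_efforts': array([ 8.41993005e-04, -5.82717955e+01,  2.93066114e+01,  6.99734107e+00,
        6.89045613e-03, -2.41413736e-04]), 'eef_pos': array([ 0.22936546, -0.63463859,  0.40370992]), 'ee_rot': array([-3.14145321e+00, -1.67023260e-03,  1.91746471e+00]), 'force': array([-0.44050596,  0.24514522, -0.74470833]), 'moment': array([-1.50473358e-02, -2.67669900e-05, -1.20590507e-02]), 'width': 0.08764798340507109} 0.1593
top (array([0.49140153, 0.01022828, 1.51312851]), array([[ 0.06347386,  0.00791561, -0.99797334]]))
side (array([0.31148991, 0.81994134, 0.62698015]), array([[ 0.24490267, -0.81715096, -0.52198182]]))
```

View pics/top0.png

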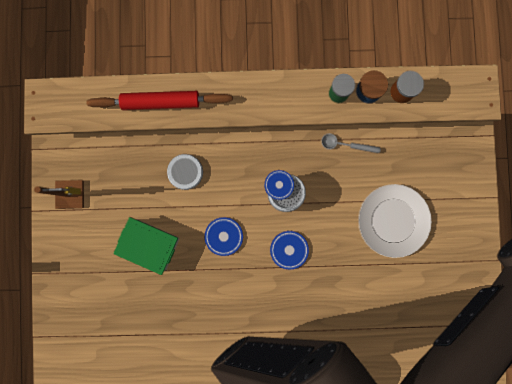

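View pics/side0.png

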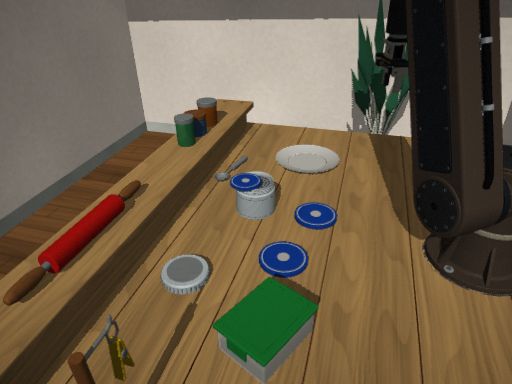

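The top view shows the small lid at about (279,185), lying askew on the canister at about (287,193). The two larger blue lids lie on the bench at (224,237) and (289,250). Next I measure the lid and canister.

```bash
cat >> h.py <<'E'
def blue(f):
    h=cv2.cvtColor(f["img"],cv2.COLOR_RGB2HSV); return cv2.inRange(h,(105,120,40),(130,255,255))
def lid(f,z=0.108,roi=None):
    m=blue(f); cs=cv2.findContours(m,cv2.RETR_EXTERNAL,cv2.CHAIN_APPROX_NONE)[0]; out=[]
    for c in cs:
        if cv2.contourArea(c)<150: continue
        p=onplane(f,c.reshape(-1,2),z)[:,:2]
        (x,y),r=cv2.minEnclosingCircle(p.astype(np.float32)); out.append((x,y,r,cv2.minAreaRect(c)[0]))
    return out
def fitc(p):
    A=np.c_[2*p,np.ones(len(p))]; s=np.linalg.lstsq(A,(p**2).sum(1),rcond=None)[0]
    return s[:2],np.sqrt(s[2]+s[:2]@s[:2])
E
python3 - <<'E'
from h import *
for n in("top","side"):
    f=grab_frame(n); print(n)
    for o in lid(f): print(np.round(o[:3],4),np.round(o[3]))
    P=cloud(f); L=min(lid(f),key=lambda o:abs(o[2]-.044)+ (0 if 0.4<o[0]<0.9 else 1)) 
    q=P.reshape(-1,3); b=blue(f).ravel()>0
    near=np.hypot(q[:,0]-L[0],q[:,1]-L[1])<0.16
    for lo,hi in((.02,.07),(.07,.094),(.096,.104),(.105,.112)):
        k=near&(q[:,2]>lo)&(q[:,2]<hi)
        if k.sum()>10: print(lo,hi,k.sum(),q[k].min(0).round(4),q[k].max(0).round(4),b[k].sum())
    k=near&(q[:,2]>.015)&(q[:,2]<.075)
    if k.sum()>10: c,r=fitc(q[k][:,:2]); print("body fit",c,r)
    z=q[near&b&(q[:,2]>.09)]; print("lid cloud mean",z.mean(0),z.std(0))
    cv2.imwrite(f"pics/{n}c.png",cv2.resize(f["img"][130:230,210:330,::-1],None,fx=5,fy=5,interpolation=3))
E
```

```text
top
[ 0.4081 -0.0701  0.0564] [289. 250.]
[0.4538 0.1211 0.0564] [224. 236.]
[ 0.6007 -0.047   0.0435] [279. 186.]
0.02 0.07 23 [ 0.4432 -0.1228  0.0201] [ 0.5701 -0.0142  0.07  ] 1
0.07 0.094 445 [ 0.5255 -0.1265  0.0704] [ 0.6346 -0.0141  0.094 ] 8
0.096 0.104 146 [ 0.5308 -0.1207  0.0961] [ 0.6385 -0.0056  0.104 ] 41
0.105 0.112 513 [ 0.5308 -0.112   0.105 ] [ 0.6441 -0.0029  0.112 ] 367
body fit [ 0.52717236 -0.08248881] 0.061070965443162165
lid cloud mean [ 0.5973871  -0.04556202  0.14697692] [0.02697296 0.02334494 0.2307099 ]
side
[0.427  0.2421 0.0544] [283. 260.]
[0.3877 0.0711 0.0548] [316. 216.]
[ 0.5996 -0.039   0.0487] [246. 182.]
0.02 0.07 559 [ 0.5228 -0.0888  0.0201] [ 0.6343 -0.0092  0.07  ] 0
0.07 0.094 435 [ 0.5233 -0.1192  0.0701] [ 0.6293 -0.0103  0.0938] 2
0.096 0.104 128 [ 0.5288 -0.1214  0.096 ] [ 0.6403 -0.0012  0.1037] 25
0.105 0.112 407 [ 0.5573 -0.0911  0.1051] [6.439e-01 2.000e-04 1.106e-01] 314
body fit [ 0.57989029 -0.06861765] 0.05599363894976613
lid cloud mean [ 0.59928957 -0.037283    0.1075211 ] [0.02183037 0.02348476 0.00186172]
```

View pics/topc.png

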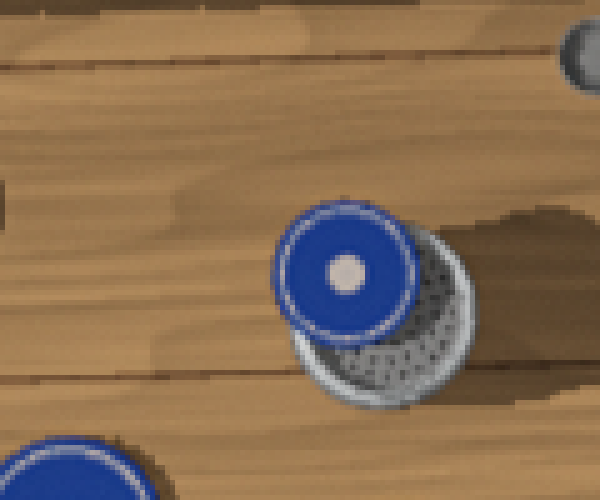

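Canister centre is about (0.580,-0.069). The lid is at (0.600,-0.046), about 30 mm off the axis, so the push direction is about -131°. I move behind the lid on its overhanging side, with the jaws across the push direction.

Call:
drive_tool(
  moves=[
    [115, 150, 0, 0, 0, -8, 0.3],
    [230, 300, 0, 0, 0, -15, 0.3],
    [345, 450, 0, 0, 0, -22, 0.3],
    [459, 606, 0, 0, 0, -29, 0.3],
    [459, 606, 0, 0, 0, -29, 0.3],
    [459, 606, 0, 0, 0, -29, 0.3],
    [459, 606, 0, 0, 0, -29, 0.3],
    [459, 606, 0, 0, 0, -29, 0.3],
    [459, 606, 0, 0, 0, -29, 0.3],
    [459, 606, 0, 0, 0, -29, 0.3],
    [459, 606, 0, 0, 0, -29, 0.3],
    [459, 606, 0, 0, 0, -29, 0.3],
  ],
)

```text
t: 1.7
eef_pos: [0.6385, -0.0038, 0.4048]
ee_rot: [3.141, 0.0, 2.424]
force: [0.6, -0.6, -0.1]
width: 0.0305
```

Call:
drive_tool(
  moves=[
    [0, 0, 0, 0, 0, 0, 0.3],
    [0, 0, 0, 0, 0, 0, 0.3],
  ],
)

```text
t: 1.95
eef_pos: [0.6376, -0.0054, 0.4041]
ee_rot: [-3.141, -0.001, 2.425]
force: [0.1, -0.1, 0.4]
width: 0.0306
```

Run:
```python
from h import *
print(get_state()["eef_pos"])
f=grab_frame("wrist"); save(f,"pics/w0.png")
print([np.round(np.r_[o[:3],o[3]],4) for o in lid(f)])
q=cloud(f).reshape(-1,3); k=(abs(q[:,0]-.59)<.1)&(abs(q[:,1]+.06)<.1)
b=blue(f).ravel()>0
for m,n in((k&b&(q[:,2]>.09),"lid"),(k&(q[:,2]>.082)&(q[:,2]<.094)&~b,"sift")):
    print(n,m.sum(),q[m].mean(0) if m.sum() else 0)
print(rays(f,[256,192]))
```

```text
[ 0.63763604 -0.0054249   0.4040717 ]
[array([4.913e-01, 8.030e-02, 4.520e-02, 4.320e+02, 1.530e+02]), array([ 6.041e-01, -4.440e-02,  3.650e-02,  2.585e+02,  1.325e+02]), array([ 6.038000e-01, -4.460000e-02,  4.350000e-02,  2.568950e+02,
        1.298124e+02]), array([ 4.585e-01, -6.540e-02,  3.650e-02,  3.720e+02,  2.000e+01]), array([ 4.590e-01, -6.530e-02,  4.370e-02,  3.715e+02,  2.550e+01])]
lid 5153 [ 0.60282581 -0.04706749  0.10999418]
sift 3722 [ 0.56828054 -0.08409657  0.0891629 ]
(array([ 0.59231819, -0.05820324,  0.38307142]), array([[ 0.17915262,  0.19341064, -0.96465957]]))
```

View pics/w0.png

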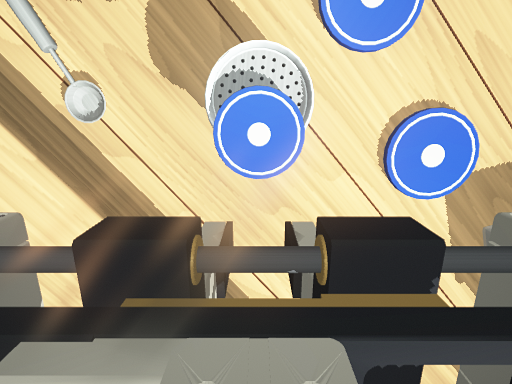

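```bash
cat >> h.py <<'E'
def mouth(f,z0=.097,z1=.103):
    q=cloud(f); n=~cv2.dilate(blue(f),np.ones((5,5))).astype(bool)
    m=n&(abs(q[...,0]-.585)<.08)&(abs(q[...,1]+.065)<.08)&(q[...,2]>z0)&(q[...,2]<z1)
    p=q[m][:,:2]
    for _ in range(4):
        c,r=fitc(p); e=abs(np.hypot(*(p-c).T)-r); p=p[e<max(2*np.median(e),.001)]
    return c,r,len(p),np.ptp(p,axis=0)
E
python3 - <<'E'
from h import *
f=grab_frame("wrist")
for a in((.097,.1),(.1,.103),(.096,.105),(.075,.083)): print(a,mouth(f,*a))
print(onplane(f,[[258.5,134]],.108))
E
```

```text
(0.097, 0.1) (array([ 0.58251411, -0.06784249]), np.float64(0.04976538329870917), 558, array([0.09921283, 0.09793721]))
(0.1, 0.103) (array([ 0.5827469 , -0.06817927]), np.float64(0.05014535822205664), 32, array([0.09710309, 0.09630323]))
(0.096, 0.105) (array([ 0.58256782, -0.06789329]), np.float64(0.04947503446119044), 737, array([0.09900003, 0.09709813]))
(0.075, 0.083) (array([ 0.58191233, -0.06857338]), np.float64(0.05571851447874825), 6, array([0.08628418, 0.09861261]))
[[ 0.6039199  -0.04503547  0.108     ]]
```

Call:
drive_tool(
  moves=[
    [0, 12, 0, 0, 0, 1, 0.3],
    [0, 12, 40, 0, 0, 1, 0.3],
    [0, 12, 80, 0, 0, 1, 0.3],
    [0, 12, 110, 0, 0, 1, 0.3],
    [0, 12, 115, 0, 0, 1, 0.3],
    [0, 12, 115, 0, 0, 1, 0.3],
    [0, 12, 115, 0, 0, 1, 0.3],
  ],
)

```text
t: 2.92
eef_pos: [0.6462, 0.0033, 0.2914]
ee_rot: [3.139, 0.002, 2.406]
force: [0.6, -0.8, -0.5]
width: 0.0307
```

Run:
```python
from h import *
for _ in range(3):
    f=grab_frame("wrist"); s=get_state(); print(s["eef_pos"],s["force"])
save(f,"pics/w1.png")
g=grab_frame("side"); cv2.imwrite("pics/s1.png",cv2.resize(g["img"][110:230,190:330,::-1],None,fx=5,fy=5,interpolation=3))
```

```text
[0.64612241 0.00337938 0.29131582] [ 0.14633072 -0.21427101 -0.54103919]
[0.64600038 0.00338934 0.2911537 ] [-0.75838992  0.4131053  -0.27932975]
[0.64588707 0.00338512 0.29089193] [ 0.69001651 -0.01895666  0.09835705]
```

View pics/s1.png

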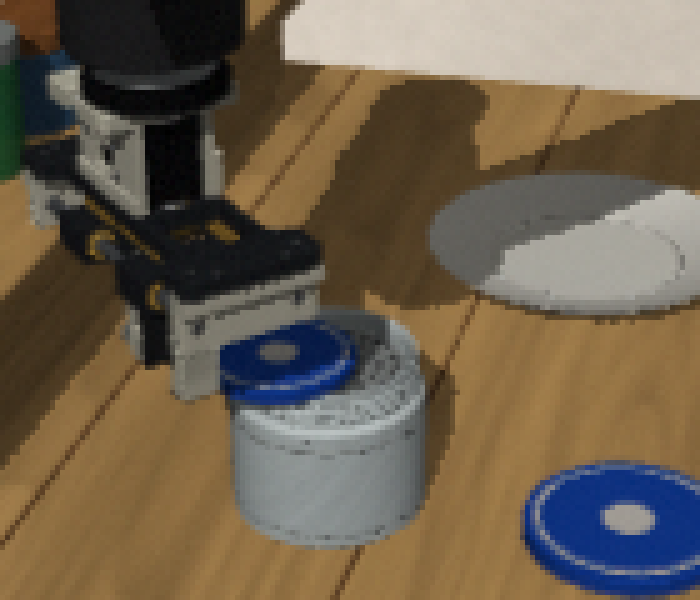

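Call:
drive_tool(
  moves=[
    [0, 0, 5, 0, 0, 0, 0.3],
    [0, 0, 10, 0, 0, 0, 0.3],
    [0, 0, 10, 0, 0, 0, 0.3],
    [0, -5, 10, 0, 0, 0, 0.3],
    [0, -10, 10, 0, 0, 0, 0.3],
    [0, -13, 10, 0, 0, 0, 0.3],
    [0, -15, 10, 0, 0, 0, 0.3],
    [0, -17, 10, 0, 0, 0, 0.3],
    [0, -19, 10, 0, 0, 0, 0.3],
    [0, -21, 10, 0, 0, 0, 0.3],
    [0, -21, 10, 0, 0, 0, 0.3],
  ],
)

```text
t: 4.5
eef_pos: [0.6315, -0.0123, 0.2797]
ee_rot: [-3.142, -0.0, 2.406]
force: [0.4, 0.9, -0.2]
width: 0.0305
```

```bash
cat >> h.py <<'E'
def look(name):
    f=grab_frame("wrist"); save(f,name); s=get_state(); print(s["t"],s["eef_pos"],s["force"])
    c=mouth(f); print("mouth",c); q=cloud(f); b=blue(f)>0
    m=b&(q[...,2]>.07)&(q[...,2]<.13)&(np.hypot(q[...,0]-.585,q[...,1]+.065)<.085)
    p=q[m]; A=np.c_[p[:,:2]-c[0],np.ones(len(p))]; k=np.linalg.lstsq(A,p[:,2],rcond=None)[0]
    print("lid plane slope",k[:2],"z at axis",k[2],len(p),"xy mean-c",p[:,:2].mean(0)-c[0],"ext",p[:,:2].min(0)-c[0],p[:,:2].max(0)-c[0])
E
python3 - <<'E'
from h import *
look("pics/w2.png")
E
```

```text
4.55 [ 0.63149536 -0.01229341  0.27967425] [-0.48102889  0.22012069  0.89651346]
mouth (array([ 0.58269153, -0.06773491]), np.float64(0.04974191938136901), 1711, array([0.09827877, 0.09611527]))
lid plane slope [0.00097404 0.0004423 ] z at axis 0.10683818121154032 16957 xy mean-c [0.01368564 0.01604641] ext [-0.02760583 -0.02542242] [0.05901356 0.0616181 ]
```

View pics/w2.png

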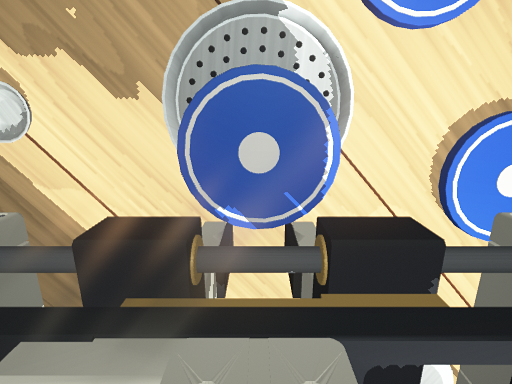

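The lid slid about 7 mm and its centre is now 24 mm off the axis. It is still flat, with its dot at (259,153). I raise the tips 1.5 mm for rim clearance and push on.

Call:
drive_tool(
  moves=[
    [0, 0, -1.5, 0, 0, 0, 0.3],
    [0, -2, -1.5, 0, 0, 0, 0.3],
    [0, -4, -1.5, 0, 0, 0, 0.3],
    [0, -6, -1.5, 0, 0, 0, 0.3],
    [0, -8, -1.5, 0, 0, 0, 0.3],
    [0, -10, -1.5, 0, 0, 0, 0.3],
    [0, -12, -1.5, 0, 0, 0, 0.3],
    [0, -14, -1.5, 0, 0, 0, 0.3],
    [0, -14, -1.5, 0, 0, 0, 0.3],
  ],
)

```text
t: 5.68
eef_pos: [0.622, -0.0228, 0.2811]
ee_rot: [-3.141, -0.0, 2.406]
force: [1.4, -0.3, 0.2]
width: 0.0306
```

Run:
```python
from h import *
look("pics/w3.png")
```

```text
5.725 [ 0.62204994 -0.02273811  0.28112738] [ 0.20893926  0.07456033 -0.06518929]
mouth (array([ 0.5817853 , -0.06883281]), np.float64(0.04879486566780964), 1325, array([0.09251759, 0.08772999]))
lid plane slope [0.09624913 0.11378086] z at axis 0.10162418995875538 15892 xy mean-c [0.00558444 0.0071527 ] ext [-0.03634682 -0.03672198] [0.05004038 0.05163226]
```

View pics/w3.png

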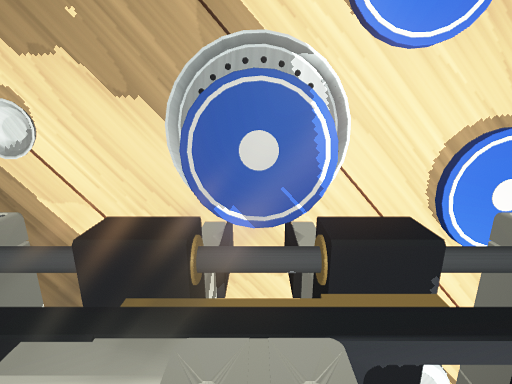

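The lid has tipped as expected (slope about 0.15, leading edge on the sifter), with its centre about 10 mm off the axis. I push the remainder slowly.

Call:
drive_tool(
  moves=[
    [0, -2, 0, 0, 0, 0, 0.3],
    [0, -3.5, 0, 0, 0, 0, 0.3],
    [0, -5, 0, 0, 0, 0, 0.3],
    [0, -6.5, 0, 0, 0, 0, 0.3],
    [0, -8, 0, 0, 0, 0, 0.3],
    [0, -8, 0, 0, 0, 0, 0.3],
  ],
)

```text
t: 6.48
eef_pos: [0.6167, -0.0287, 0.2812]
ee_rot: [-3.142, 0.0, 2.406]
force: [-0.8, 0.2, 0.1]
width: 0.0309
```

Run:
```python
from h import *
look("pics/w4.png")
```

```text
6.525 [ 0.61673673 -0.02862262  0.28119799] [ 0.13789544 -0.39846445  0.75939735]
mouth (array([ 0.58242459, -0.06809236]), np.float64(0.049606884461526723), 2464, array([0.10133513, 0.10143424]))
lid plane slope [0.00104777 0.00011366] z at axis 0.09686848023827181 14783 xy mean-c [-0.00032774  0.0004339 ] ext [-0.04199349 -0.04119539] [0.04470431 0.04576922]
```

The lid has dropped in and lies flat, with its top about 10 mm lower and its centre within about 2 mm of the axis. Now I raise the hand, close the fingers, centre over the lid and descend to just above it.

Call:
drive_tool(
  moves=[
    [0, 0, -15, 0, 0, 0, 0.3],
    [0, 0, -30, 0, 0, 0, 1],
    [-1, -20, -30, 0, 0, 0, 1],
    [-1, -40, -30, 0, 0, 0, 1],
    [-1, -52, -30, 0, 0, 0, 1],
    [-1, -52, -30, 0, 0, 0, 1],
    [-1, -52, -30, 0, 0, 0, 1],
    [-1, -52, -20, 0, 0, 0, 1],
    [-1, -52, -10, 0, 0, 0, 1],
    [-1, -52, -4, 0, 0, 0, 1],
    [-1, -52, 0, 0, 0, 0, 1],
    [-1, -52, 0, 0, 0, 0, 1],
  ],
  grip_force=5,
)

```text
t: 8.02
eef_pos: [0.5826, -0.0678, 0.2808]
ee_rot: [-3.141, -0.0, 2.406]
force: [0.0, -0.5, 0.5]
width: 0.0004
```

Call:
drive_tool(
  moves=[
    [0, 0, 1, 0, 0, 0, 1],
    [0, 0, 2, 0, 0, 0, 1],
    [0, 0, 3, 0, 0, 0, 1],
    [0, 0, 3, 0, 0, 0, 1],
  ],
)

```text
t: 8.52
eef_pos: [0.5826, -0.0678, 0.2782]
ee_rot: [3.142, 0.0, 2.406]
force: [-0.2, 0.2, -1.1]
width: 0.0006
```

Tips are at about z = 0.100. Now 0.5 mm steps while I watch the force.

Call:
drive_tool(
  moves=[
    [0, 0, 0.5, 0, 0, 0, 1],
    [0, 0, 1, 0, 0, 0, 1],
    [0, 0, 1.5, 0, 0, 0, 1],
    [0, 0, 1.5, 0, 0, 0, 1],
  ],
)

```text
t: 9.02
eef_pos: [0.5826, -0.0678, 0.2766]
ee_rot: [-3.141, -0.0, 2.406]
force: [-0.0, -0.1, 0.0]
width: 0.0006
```

Call:
drive_tool(
  moves=[
    [0, 0, 0.5, 0, 0, 0, 1],
    [0, 0, 0.5, 0, 0, 0, 1],
  ],
)

```text
t: 9.28
eef_pos: [0.5827, -0.0678, 0.2765]
ee_rot: [3.141, 0.0, 2.406]
force: [-0.9, 0.2, 3.3]
width: 0.0004
```

Call:
drive_tool(
  moves=[
    [0, 0, 0.5, 0, 0, 0, 1],
    [0, 0, 0.5, 0, 0, 0, 1],
  ],
)

```text
t: 9.52
eef_pos: [0.5826, -0.0678, 0.2764]
ee_rot: [3.141, 0.0, 2.407]
force: [-3.5, 0.5, 7.4]
width: 0.0006
```

Call:
drive_tool(
  moves=[
    [0, 0, 0.5, 0, 0, 0, 1],
    [0, 0, 0.5, 0, 0, 0, 1],
    [0, 0, 0.5, 0, 0, 0, 1],
    [0, 0, 0.5, 0, 0, 0, 1],
  ],
)

```text
t: 10.02
eef_pos: [0.5826, -0.0678, 0.2764]
ee_rot: [3.141, 0.001, 2.407]
force: [-3.8, 2.2, 12.4]
width: 0.0006
```

Call:
drive_tool(
  moves=[
    [0, 0, -3, 0, 0, 0, 1],
    [0, 0, -10, 0, 0, 0, 1],
    [0, 0, -40, 0, 0, 0, 1],
    [0, 0, -90, 0, 0, 0, 1],
    [0, 45, -120, 0, 0, 0, 1],
    [0, 60, -120, 0, 0, 0, 1],
    [0, 60, -120, 0, 0, 0, 1],
    [0, 60, -120, 0, 0, 0, 1],
  ],
)

```text
t: 11.02
eef_pos: [0.6223, -0.0236, 0.3939]
ee_rot: [-3.14, -0.002, 2.406]
force: [-0.4, 0.0, -0.9]
width: 0.0004
```

Run:
```python
from h import *
look("pics/w5.png")
f=grab_frame("wrist"); print([np.round(o[:3],4) for o in lid(f,.098)])
```

```text
11.075 [ 0.62228113 -0.02378286  0.39410033] [-1.39560897 -0.17469552  0.06712876]
mouth (array([ 0.58254506, -0.06800159]), np.float64(0.0497656854243419), 893, array([0.10149999, 0.10150208]))
lid plane slope [-0.00018115 -0.00023452] z at axis 0.09686119371328139 5356 xy mean-c [0.00043664 0.00088537] ext [-0.04191267 -0.04095468] [0.04495773 0.04509085]
[array([0.4851, 0.0797, 0.0469]), array([ 0.584 , -0.0659,  0.0435]), array([ 0.4469, -0.0741,  0.0384]), array([ 0.4485, -0.0738,  0.046 ])]
```

View pics/w5.png

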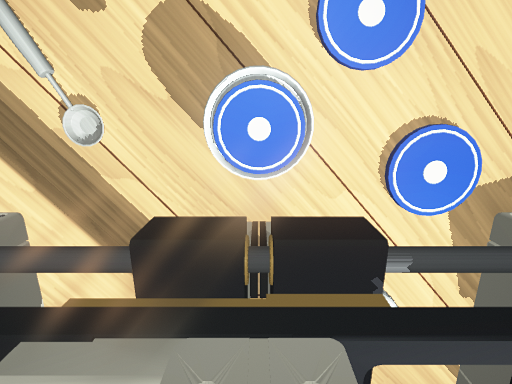

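The lid lies flat inside the mouth with its dot at (259,128), about 2–3 mm off centre, within the play. The canister has not moved and the hand is clear.

```bash
python3 -c "
from station import job_done; print(job_done())"
```

```text
the job is handed in; nothing more can be done
None
```

I pushed the lid over the rim with the half-open fingertips until it tipped and dropped into the mouth. I then pressed it at the centre with the closed fingers, at about 12 N wrist reading for 0.5 s, took the hand away and handed the job in at about 11 s.

**Lid:** In the last wrist view it lies flat (slope under 0.001). Its centre is about 1–3 mm off the axis depending on how I measure it; the limit is 6 mm. The depth image puts its top at 0.0969 m, against 0.098 m nominal. The same roughly 1 mm shortfall showed when the lid lay on the rim, and the fingers met it at about 0.0985 m, so I take it as camera bias and the lid as seated.

**Canister and hand:** The canister is within 1 mm of where it started, and the hand is clear of it.

**Bystanders:** I never moved near the screw cap, food box, plate or spoon. I did not re-measure their positions at the end.

No check failed. The wrist showed a sideways force of about 4 N during the press, but the lid stayed flat and centred.

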